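# Mark a frame rail in the guarded seal press

## Task

Without lifting it, push the wooden frame rail along its channel into the seal press until its far end is fully home against the stop. Then reach down through the open window in the top of the wire guard, press the lever all the way down, keep it down for a full second, and let it come back up. Do not touch the guard, do not work the lever before the rail is home, leave the rail home, and leave everything else on the table where it stands.

Things in the scene. Friction and masses are not known exactly. Their poses are not given: they have to be found in the camera images.
- guard: Fixed dark wire-mesh guard over the press; not to be touched. Origin on the table below the centre of its top window; x is the feed direction (into the press), y to the left of it, z up. Spans x = -65 to +142, y = -85 to +85 mm, top face 120 mm above the table. Its front is mesh above a low inlet (47 mm clear above the table) for the rail.
- window (a point): Centre of the open window in the guard's horizontal top, level with the top face, 120 mm above the table. The opening is 80 mm along the guard's x and 100 mm along its y, in a frame 8 mm thick. Same axes as the guard.
- stop_face (a point): Middle of the face of the steel stop at the channel's end, 75 mm past the window centre in x, 26 above the table; the rail is home when its head face meets it. The grey bed is 15 mm high, guard x = -205 to +145, 170 wide; on it two steel fences 10 mm high, 53 apart, run from x = -120 to +70 and guide the rail.
- rail_head (a point): Centre of the leading end face of the loose wooden rail, 9 mm above its underside. Rail: straight stepped picture-frame moulding, 205 long, 50 wide, 10 high, with a step 34 wide on top (19 high in all), about 0.14 kg. It lies on the bed between the fences, underside 15 mm above the table, head already under the guard; its x axis is the feed direction.
- rail_tail (a point): Centre of the near (trailing) end face of the same rail, 205 mm behind the head; this end sticks out of the front of the guard (65 mm out when home, 30 to 60 mm more at the start) and is the one to push.
- paddle (a point): Centre of the top of the lever's black paddle, 38 (x) x 44 (y) mm, straight below the window centre. At rest it is 100 mm above the table (20 mm below the guard's top face); pressed fully it is 24 mm lower, tilted 0.2 rad, and has moved under 5 mm along x.
- lever (a joint): Lever angle: 0 at rest (up), 0.2 rad fully down against its limit. It hinges 120 mm beyond the paddle, at the back of the press; its spring needs about 5 N on the paddle to start and 10 N fully down, and brings it back up when let go.
- seal: bystander: upright square stone seal, 30 x 30 mm, 63 tall; origin under its centre
- jar: bystander: small closed jar, 52 mm across, 60 tall; origin under its centre
- brush: bystander: brush 200 mm long lying on the table; origin at the centre of its underside
- bowl: bystander: white bowl, 100 mm across, 45 tall; origin under its centre
- mug: bystander: mug, 76 mm across, 85 tall; origin under its centre
- inkstone: bystander: flat dark ink slab, 130 x 85 mm, 22 tall; origin under its centre
- hammer: bystander: small hammer 200 mm long lying on the table; origin on its underside

How it is judged (in metres and radians):
On the way, in this order (a step that is already met when the one before it is completed fails the run):
1. the rail is home against the stop, the lever still up (x of rail_head in the frame of guard above 0.071 m and value of joint lever below 0.025 rad), for 0.2 s.
2. the lever is fully down and kept there for a second (x of rail_head in the frame of guard above 0.071 m and value of joint lever above 0.18 rad), for 0.8 s.
3. the lever is let back up (all of step 1), for 0.2 s.
At the end, for the whole second after the job is handed in: The rail lies flat in its channel with its head within 4 mm of the stop, and the lever, having been fully down (at least 0.18 of 0.2 rad) for 0.8 s, is back up (below 0.025 rad) and still (all of step 3 and not (y of rail_head in the frame of guard above 0.008 m or y of rail_head in the frame of guard below -0.008 m) and height (world z) of each of rail_head, rail_tail below 0.028 m and velocity of joint lever below 0.05 rad/s); the robot touches nothing.
It fails at once if the robot touches the guard (contact force between any of the fingers, the arm and guard above 0.5 N).
It fails at once if the lever is worked while the rail is not home (value of joint lever above 0.04 rad and not (x of rail_head in the frame of guard above 0.071 m)).
It fails at once if the rail is lifted (height (world z) of any of rail_head, rail_tail above 0.034 m).
It fails at once if a bystander is moved (distance of any of seal, jar, brush, bowl, mug, inkstone, hammer from where it was at the start of the episode above 0.015 m).
It also fails if it takes over 48 s, if anything falls off the work surface, if the arm or the gripper's body presses on something with over 40 N, if the wrist force passes 120 N, or if a joint passes its speed limit or range.

## Robot

A 6-joint arm with a two-finger parallel gripper is mounted at the origin on the work surface. World frame = base frame: x ahead of the robot, y to its left, z up, the work surface at z = 0. Lengths are in mm, angles in rad, forces in N, time in s.
With the tool pointing down it reaches from about 350 to 975 mm from the base axis. Payload 7.1 kg.
Tool frame: the origin (TCP) lies at the very end of the fingers, on their centre line; the grasp point (between the pads) lies 19 mm behind it; z points along the fingers, y is the direction in which the jaws open and shut (so a half turn about z gives the same grasp; the last joint's range is limited). The gripper opens to 88 mm and grips with 3 to 60 N. Pads are 20 mm wide; open, the fingers measure 115 mm over their backs; the gripper's body (75 mm by 178 mm) begins 61 mm behind the grasp point.
Start: joints at [-1.285, 0.423, 1.63, -0, 1.089, -0.019], TCP at [187.582, -596.169, 222.675] pointing down, gripper open.
Joint ranges: [-3, 3], [-0.9, 2.11], [0.09, 2.58], [-1.31, 4.45], [0.11, 2.69], [-2.54, 2.54]. Speed limits (rad/s): [2.39, 2.39, 3.01, 3.14, 3.14, 3.14].

## Interface

Orientations are given as a rotation vector (axis times angle).
In Python, from workcell import readout, imaging, close_job gives the robot as it stands.
- The arm moves only by the tool carry_out, never from a script. Its argument "rows" is a list of rows, each a list of 3 entries, a list of its own where there are three numbers: the shift along the tool's x, y, z in m, then the turn, a rotation vector about the tool's x, y, z in rad, then the closure, from 0 (fully open) to 1 (shut). In form: [[[dx, dy, dz], [wx, wy, wz], hand], ...]. A call has 1 to 12 rows; each row shifts and turns the commanded pose from where the row before left it, along the tool's axes as they then stand; what a row does not reach is not made up. A row lasts 1/12 s, in which the tool goes at most 41.7 mm and 7.16 degrees, less where a joint would pass 70% of its speed; a pose out of reach is approached as far as the arm can. A call with a gripper value outside its range is refused whole. The fingers move at their own pace and stop on an object; the grip force is fixed at half the most. Time passes only in rows, so rows that do not move let the fingers close. It gives the time, the measured TCP pose, the force and the opening at its end, in the units of the state.
- readout.get_obs(): the state, without advancing time (a new reading comes with each control period).
- imaging.get_image(name): name is "scene" or "top" or "wrist"; returns the picture (384x512x3 uint8, red, green, blue); there is no depth.
- imaging.camera_params(name): a dict with "fx", "fy", "cx", "cy" (pixels), "rvec" (rotation vector, rad) and "tvec" (3), from world to camera coordinates, as OpenCV has them; the wrist camera has in their place "T_tool_cam" (4x4, takes a point from camera to tool coordinates, whose origin is the TCP and whose axes are the flange's). Camera axes: x right, y down, z forward; pixel columns grow to the right and rows downward; lengths in mm; the calibration is good to about 2 mm. A picture is of the moment at which its call begins: read the wrist's pose just before it. camera_params takes no time and is no camera call.
- close_job(): hands the job in, once; it reports no verdict.
The state is a dict: "t": time; "qpos": joint angles; "qvel": joint speeds; "joint_torque": joint torques, N m; "ee_pos": TCP position; "orientation": TCP orientation; "ft_force": force on the tool from outside, world axes, zero at the start; "moment": the same for the moment, N m; "width": finger opening in mm.
Only numpy, scipy, OpenCV 4.12 (cv2) and the standard library are available. Lean on these libraries where they do the work, as an engineer would, in place of code of your own. Each camera call takes 0.05 s, during which the arm holds its last target.

## Working session

There is one attempt and no reset: what is moved stays moved. The work goes in short steps, Python scripts to look and compute and a tool call to move; the robot and the scene stay as the last step left them, time stands still between calls to the robot, and variables do not carry over. Pictures are saved under pics/ and viewed, and the job is handed in when it is done.

Besides the shell and the picture viewer there is one more tool, called after "Request:" in YAML: its name, and indented under it one key for each argument. carry_out: Moves the arm, as the interface text tells. Its arguments: {"type":"object","properties":{"rows":{"type":"array","items":{"type":"array"}}},"required":["rows"]}

```bash
ls; mkdir -p pics; python3 - <<'E'
from workcell import readout, imaging
import cv2
print(readout.get_obs())
for n in ["scene","top"]:
    im=imaging.get_image(n); cv2.imwrite(f"pics/{n}0.png",im[:,:,::-1]); 
    print(n,imaging.camera_params(n))
print(imaging.camera_params("wrist"))
E
```

```text
pics
{'t': 0.0, 'qpos': array([-1.28495477e+00,  4.23858820e-01,  1.63067390e+00, -9.10748249e-06,
        1.08861444e+00, -1.89650794e-02]), 'qvel': array([ 0.00146667, -0.00067688, -0.00067117,  0.00147377,  0.001275  ,
       -0.00080024]), 'joint_torque': array([-1.38640051e-03, -5.44627833e+01, -2.73665464e+01,  6.42452762e-02,
        2.28160765e-02, -1.29340583e-04]), 'ee_pos': array([ 187.45411638, -595.64353702,  221.89680432]), 'orientation': array([-3.10365589e+00, -4.76710670e-01,  3.37258268e-04]), 'ft_force': array([-0.47445518,  0.0215163 , -0.10719597]), 'moment': array([ 0.00614807,  0.01060147, -0.03554786]), 'width': 88.13683105847107}
scene {'fx': 393.71408259353746, 'fy': 393.71408259353746, 'cx': 250.87732918705802, 'cy': 195.93786228059716, 'rvec': array([ 2.18179557,  1.4502277 , -0.42405263]), 'tvec': array([-223.1159723 , -394.97781665, 1689.01861159])}
top {'fx': 379.19932057906794, 'fy': 379.19932057906794, 'cx': 253.133047977648, 'cy': 189.280377458812, 'rvec': array([ 2.10662969, -2.14686543,  0.19588518]), 'tvec': array([  14.88591953,  581.2481327 , 1369.86054618])}
{'fx': 274.55409648475484, 'fy': 274.55409648475484, 'cx': 252.00504334409337, 'cy': 189.5122526038876, 'T_tool_cam': array([[-2.89229429e-04, -9.60982405e-01, -2.76609353e-01,
         7.55890743e+01],
       [ 9.99999664e-01, -4.90279834e-04,  6.57681893e-04,
         9.53436662e-01],
       [-7.67636715e-04, -2.76609070e-01,  9.60982223e-01,
        -1.61582198e+02],
       [ 0.00000000e+00,  0.00000000e+00,  0.00000000e+00,
         1.00000000e+00]])}
```

View pics/scene0.png

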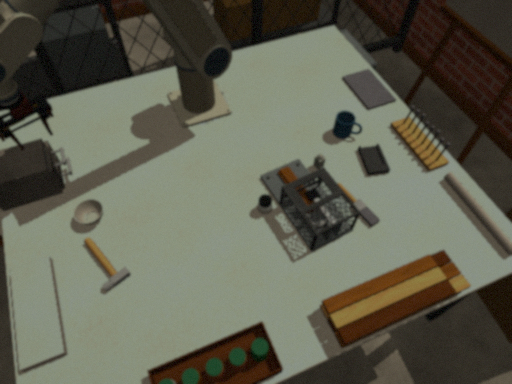

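View pics/top0.png

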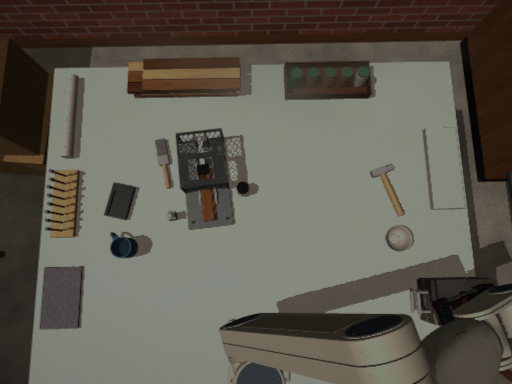

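```bash
cat > h.py <<'E'
import numpy as np, cv2
from workcell import readout, imaging
from scipy.spatial.transform import Rotation as R
def fixed(n):
    p=imaging.camera_params(n); K=np.array([[p['fx'],0,p['cx']],[0,p['fy'],p['cy']],[0,0,1]])
    return K,R.from_rotvec(p['rvec']).as_matrix(),np.array(p['tvec'])
def wrist(obs):
    p=imaging.camera_params('wrist'); K=np.array([[p['fx'],0,p['cx']],[0,p['fy'],p['cy']],[0,0,1]])
    T=np.eye(4);T[:3,:3]=R.from_rotvec(obs['orientation']).as_matrix();T[:3,3]=obs['ee_pos']
    W=np.linalg.inv(T@p['T_tool_cam']); return K,W[:3,:3],W[:3,3]
def cast(c,uv,z):
    K,r,t=c; d=r.T@np.linalg.inv(K)@np.array([uv[0],uv[1],1.]); o=-r.T@t
    return o+d*(z-o[2])/d[2]
def proj(c,P):
    K,r,t=c; q=K@(r@np.asarray(P,float)+t); return q[:2]/q[2]
E
python3 - <<'E'
from h import *
c=fixed('top'); im=cv2.imread('pics/top0.png')
a=im[100:260,90:280]; cv2.imwrite('pics/top0z.png',cv2.resize(a,None,fx=4,fy=4,interpolation=cv2.INTER_CUBIC)[:600])
im=cv2.imread('pics/scene0.png');a=im[140:260,240:400]; cv2.imwrite('pics/scene0z.png',cv2.resize(a,None,fx=4.9,fy=4.9,interpolation=cv2.INTER_CUBIC))
for uv,z in [((188,228),15),((232,226),15),((204,168),120),((215,218),34),((243,188),30),((173,216),63),((124,246),85),((167,185),15)]: print(uv,cast(c,uv,z).round())
E
```

```text
(188, 228) [444. 253.  15.]
(232, 226) [449.  86.  15.]
(204, 168) [651. 180. 120.]
(215, 218) [478. 149.  34.]
(243, 188) [591.  42.  30.]
(173, 216) [485. 300.  63.]
(124, 246) [378. 469.  85.]
(167, 185) [612. 336.  15.]
```

View pics/top0z.png

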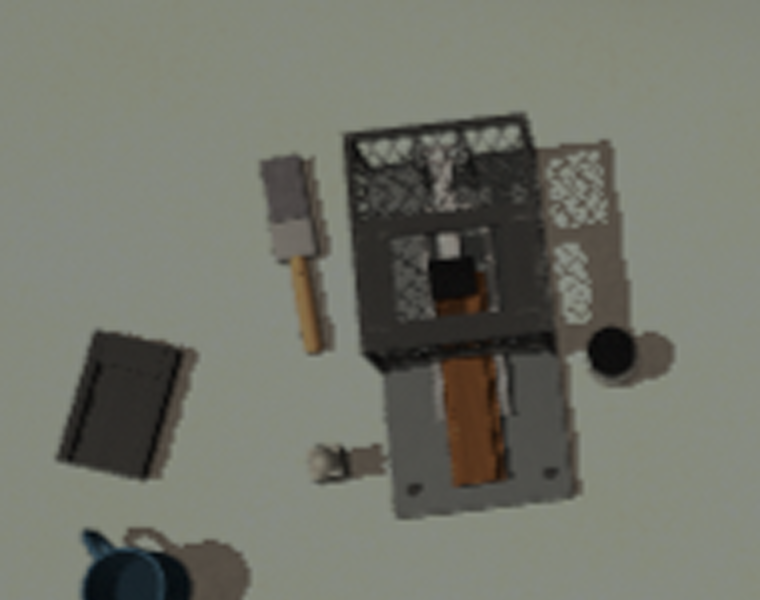

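View pics/scene0z.png

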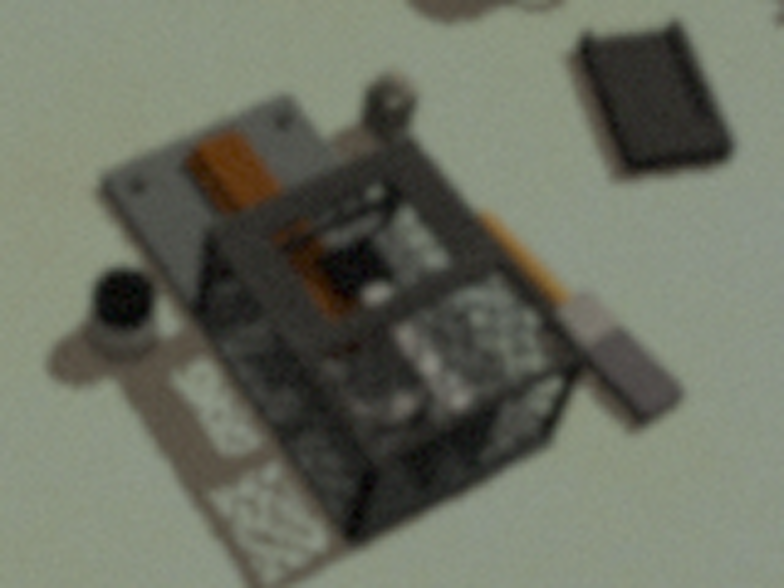

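Request:
carry_out:
  rows:
    - [[0.015,-0.016,-0.004],[0,0,0],1]
    - [[0.0245,-0.026,-0.004],[0,0,0],1]
    - [[0.0245,-0.026,-0.004],[0,0,0],1]
    - [[0.0245,-0.026,-0.004],[0,0,0],1]
    - [[0.0245,-0.026,-0.004],[0,0,0],1]
    - [[0.0245,-0.026,-0.004],[0,0,0],1]
    - [[0.0245,-0.026,-0.004],[0,0,0],1]
    - [[0.0245,-0.026,-0.004],[0,0,0],1]
    - [[0.0245,-0.026,-0.004],[0,0,0],1]
    - [[0.0245,-0.026,-0.004],[0,0,0],1]
    - [[0.0245,-0.026,-0.004],[0,0,0],1]
    - [[0.0245,-0.026,-0.004],[0,0,0],1]

```text
t: 1.1
ee_pos: [368.5, -221.0, 270.8]
orientation: [-3.105, -0.476, 0.0]
ft_force: [0.6, -0.7, 0.6]
width: 10.8
```

Request:
carry_out:
  rows:
    - [[0.0245,-0.026,0],[0,0,0],1]
    - [[0.0245,-0.026,0],[0,0,0],1]
    - [[0.0245,-0.026,0],[0,0,0],1]
    - [[0.0245,-0.026,0],[0,0,0],1]
    - [[0.0245,-0.026,0],[0,0,0],1]
    - [[0.0245,-0.026,0],[0,0,0],1]
    - [[0.0245,-0.026,0],[0,0,0],1]
    - [[0.0245,-0.026,0],[0,0,0],1]
    - [[0.0245,-0.026,0],[0,0,0],1]
    - [[0.0245,-0.026,0],[0,0,0],1]
    - [[0.02,-0.02,0],[0,0,0],1]
    - [[0,0,0],[0,0,0],1]

```text
t: 2.1
ee_pos: [538.9, 127.9, 270.4]
orientation: [-3.103, -0.482, -0.002]
ft_force: [-0.1, 0.4, 0.9]
width: 0.9
```

```bash
python3 - <<'E'
from h import *
import pickle
o=readout.get_obs(); im=imaging.get_image('wrist')[:,:,::-1]
cv2.imwrite('pics/w1.png',im); pickle.dump(o,open('w1.pkl','wb'))
print(o['t'],o['ee_pos'],o['orientation'],o['qpos'],o['width'])
cv2.imwrite('pics/w1z.png',cv2.resize(im,None,fx=1.56,fy=1.56,interpolation=cv2.INTER_CUBIC))
E
```

```text
2.1 [538.91852434 127.88460039 270.37465003] [-3.10328300e+00 -4.81913209e-01 -1.93079563e-03] [2.10920288e-01 2.64377310e-01 1.74459811e+00 1.15119112e-03
 1.13132658e+00 1.47310577e+00] 0.8701999519530376
```

View pics/w1z.png

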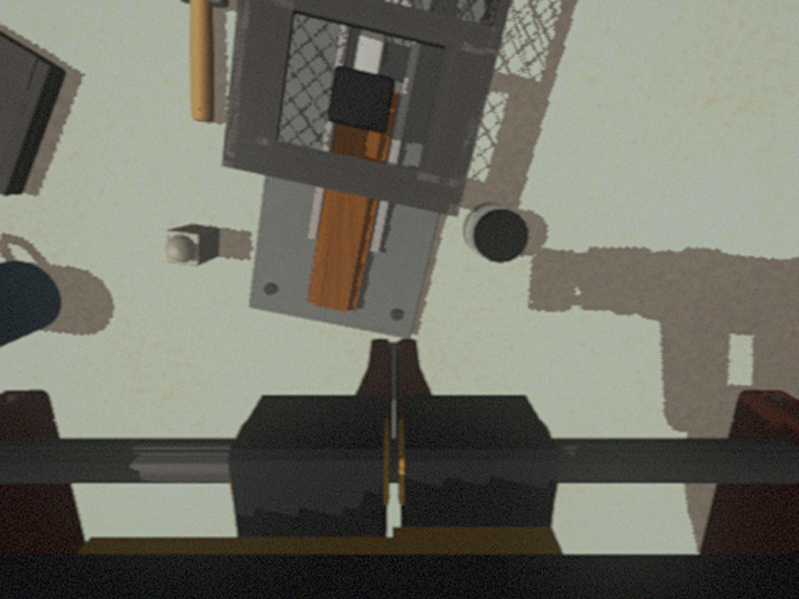

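```bash
python3 - <<'E'
from h import *
import pickle
o=pickle.load(open('w1.pkl','rb')); c=wrist(o); s=1.5625
im=cv2.imread('pics/w1.png')
a=im[0:150,130:310]; cv2.imwrite('pics/w1a.png',cv2.resize(a,None,fx=4,fy=4,interpolation=cv2.INTER_CUBIC))
a=im[110:220,150:290]; cv2.imwrite('pics/w1b.png',cv2.resize(a,None,fx=5,fy=5,interpolation=cv2.INTER_CUBIC))
for n,uv,z in [('gL',(223,166),120),('gR',(458,214),120),('bedL',(250,307),15),('bedR',(410,338),15),('tL',(309,300),34),('tR',(360,310),34)]:
    print(n,cast(c,np.array(uv)/s,z).round(1))
E
```

```text
gL [579.7 264.5 120. ]
gR [598.2  97.3 120. ]
bedL [441.9 249.6  15. ]
bedR [459.2  83.7  15. ]
tL [473.8 192.2  34. ]
tR [479.  142.3  34. ]
```

View pics/w1a.png

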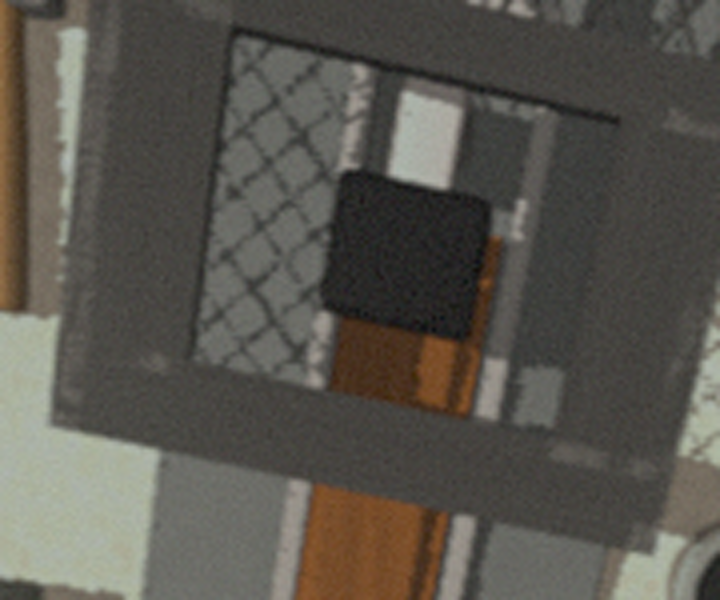

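View pics/w1b.png

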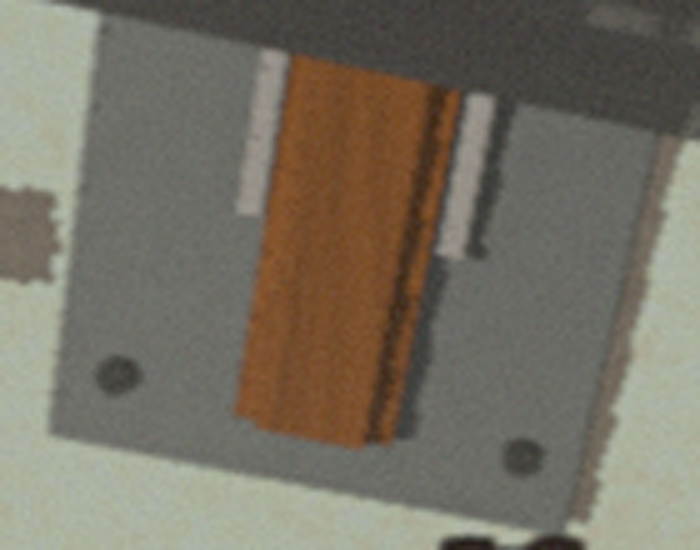

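```bash
python3 - <<'E'
from h import *
import pickle
from scipy.optimize import least_squares
o=pickle.load(open('w1.pkl','rb')); c=wrist(o)
A=lambda u,v:np.array([130+u/4,v/4]); B=lambda u,v:np.array([150+u/5,110+v/5])
obs=[(A(52,425),(-65,85,120)),(A(655,550),(-65,-85,120)),(B(50,435),(-205,85,15)),(B(568,530),(-205,-85,15)),(A(235,32),(40,50,120)),(A(618,120),(40,-50,120)),(A(407,253),(0,0,100))]
P=np.array([cast(c,uv,p[2])[:2] for uv,p in obs]); M=np.array([p[:2] for _,p in obs],float)
def f(q):
    s,k=np.sin(q[2]),np.cos(q[2]); return (P-(M@np.array([[k,s],[-s,k]])+q[:2])).ravel()
r=least_squares(f,[650,180,.1]); print(r.x, r.fun.reshape(-1,2).round(1))
q=r.x; ks=np.array([[np.cos(q[2]),np.sin(q[2])],[-np.sin(q[2]),np.cos(q[2])]])
for n,uv,z in [('bL',B(235,415),25),('bR',B(400,440),25),('sL',B(250,425),34),('sR',B(365,447),34),('fL',B(245,215),25),('fR',B(452,258),25)]:
    p=cast(c,uv,z); print(n,p.round(1),(ks@(p[:2]-q[:2])).round(1))
Ro=R.from_rotvec(o['orientation']).as_matrix(); print(Ro.round(3), np.arctan2(Ro[1,0],Ro[0,0]))
E
```

```text
[6.52997802e+02 1.87026367e+02 1.06141986e-01] [[ 0.4 -0.4]
 [ 0.5  0.8]
 [ 0.9 -0.4]
 [ 2.1  1.3]
 [-1.8 -1.5]
 [-1.9  0.7]
 [-0.2 -0.4]]
bL [468.8 193.9  25. ] [-182.4   26.3]
bR [476.5 142.9  25. ] [-180.2  -25.2]
sL [470.3 187.8  34. ] [-181.6   20.1]
sR [474.1 152.6  34. ] [-181.5  -15.3]
fL [529.9 206.6  25. ] [-120.4   32.5]
fR [536.2 144.2  25. ] [-120.7  -30.2]
[[ 0.953  0.303  0.001]
 [ 0.303 -0.953  0.001]
 [ 0.001 -0.001 -1.   ]] 0.3081210996775986
```

Request:
carry_out:
  rows:
    - [[0,0,0],[0,0,0.101],1]
    - [[0,0,0],[0,0,0.101],1]
    - [[-0.0218,-0.0117,0],[0,0,0],1]
    - [[-0.0218,-0.0117,0],[0,0,0],1]
    - [[-0.0218,-0.0117,0],[0,0,0],1]
    - [[-0.0218,-0.0117,0],[0,0,0],1]
    - [[0,0,0.03],[0,0,0],1]
    - [[0,0,0.03],[0,0,0],1]
    - [[0,0,0.03],[0,0,0],1]
    - [[0,0,0.03],[0,0,0],1]
    - [[0,0,0.03],[0,0,0],1]
    - [[0,0,0],[0,0,0],1]

```text
t: 3.15
ee_pos: [441.4, 159.2, 116.3]
orientation: [3.135, 0.16, -0.014]
ft_force: [-1.3, 0.1, -1.2]
width: 0.4
```

```bash
python3 - <<'E'
from h import *
import pickle
o=readout.get_obs(); im=imaging.get_image('wrist')[:,:,::-1]
pickle.dump(o,open('w2.pkl','wb')); cv2.imwrite('pics/w2.png',im)
cv2.imwrite('pics/w2z.png',cv2.resize(im,None,fx=1.56,fy=1.56,interpolation=cv2.INTER_CUBIC))
print(o['t'],o['ee_pos'],o['orientation'],o['ft_force'])
Ro=R.from_rotvec(o['orientation']).as_matrix(); print(np.arctan2(Ro[1,0],Ro[0,0]))
E
```

```text
3.15 [441.43717084 159.18697209 116.33182043] [ 3.13474387  0.15989238 -0.01437939] [-1.34570741  0.10796657 -1.16460978]
0.10191416924059174
```

View pics/w2z.png

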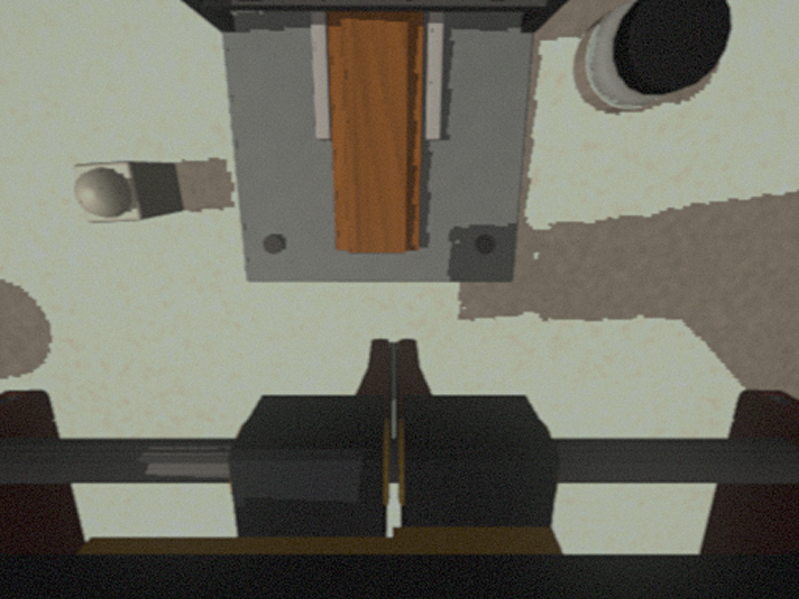

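```bash
python3 - <<'E'
from h import *
import pickle
o=pickle.load(open('w2.pkl','rb')); c=wrist(o); s=1.5625
q=np.array([653,187,.106]); ks=np.array([[np.cos(q[2]),np.sin(q[2])],[-np.sin(q[2]),np.cos(q[2])]])
for n,uv,z in [('bedL',(247,282),15),('bedR',(513,281),15),('sL',(347,253),34),('sR',(407,253),34),('bR',(427,249),25),('bL',(335,249),25),('fL',(322,139),25),('fR',(435,139),25)]:
    p=cast(c,np.array(uv)/s,z); print(n,p.round(1),(ks@(p[:2]-q[:2])).round(1))
print((ks@(o['ee_pos'][:2]-q[:2])).round(1))
E
```

```text
bedL [440.7 250.8  15. ] [-204.3   85.9]
bedR [458.3  83.8  15. ] [-204.5  -82. ]
sL [469.4 187.7  34. ] [-182.5   20.1]
sR [472.9 153.4  34. ] [-182.7  -14.3]
bR [474.8 141.4  25. ] [-182.   -26.5]
bL [469.3 195.7  25. ] [-181.8   28.1]
fL [529.9 206.7  25. ] [-120.3   32.6]
fR [536.3 144.6  25. ] [-120.6  -29.8]
[-213.3   -5.3]
```

Request:
carry_out:
  rows:
    - [[0,-0.003,0.02],[0,0,0.002],1]
    - [[0,-0.003,0.025],[0,0,0],1]
    - [[0,0,0.025],[0,0,0],1]
    - [[0,0,0.015],[0,0,0],1]
    - [[0,0,0.008],[0,0,0],1]
    - [[0,0,0],[0,0,0],1]
    - [[0,0,0],[0,0,0],1]

```text
t: 3.78
ee_pos: [445.8, 167.5, 28.9]
orientation: [-3.137, -0.158, -0.002]
ft_force: [1.5, -0.4, 0.6]
width: 0.3
```

```bash
python3 - <<'E'
from h import *
o=readout.get_obs(); im=imaging.get_image('wrist')[:,:,::-1]
cv2.imwrite('pics/w3z.png',cv2.resize(im,None,fx=1.56,fy=1.56,interpolation=cv2.INTER_CUBIC))
q=np.array([653,187,.106]); ks=np.array([[np.cos(q[2]),np.sin(q[2])],[-np.sin(q[2]),np.cos(q[2])]])
Ro=R.from_rotvec(o['orientation']).as_matrix(); print(np.arctan2(Ro[1,0],Ro[0,0]),Ro[:,2])
print(o['t'],(ks@(o['ee_pos'][:2]-q[:2])).round(1),o['ee_pos'],o['ft_force'])
E
```

```text
0.10048237006651918 [ 1.23371954e-03  3.78060774e-04 -9.99999168e-01]
3.7833 [-208.1    2.5] [445.77478418 167.4905551   28.89334927] [ 1.47807803 -0.43706746  0.64630358]
```

View pics/w3z.png

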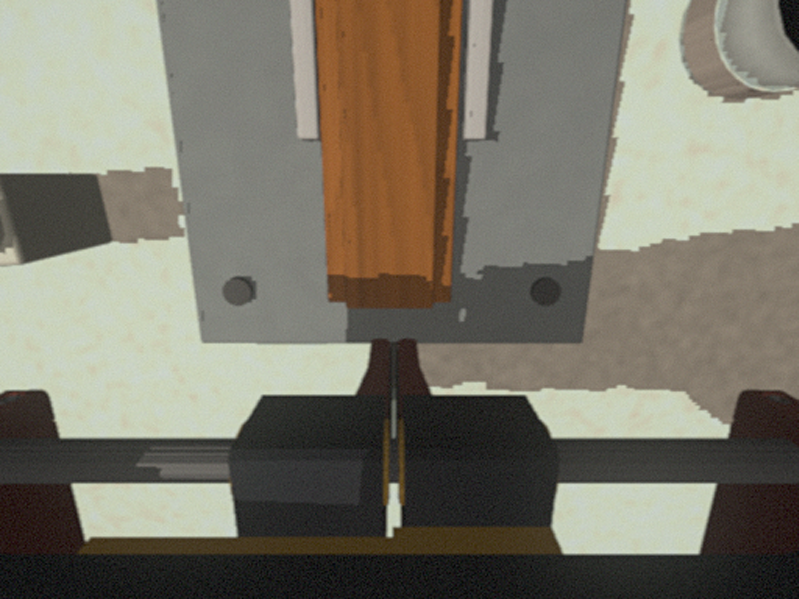

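Request:
carry_out:
  rows:
    - [[0,0.001,0.004],[0,0,-0.005],1]
    - [[0,0,0.003],[0,0,0],1]
    - [[0.005,0,0],[0,0,0],1]
    - [[0.005,0,0],[0,0,0],1]
    - [[0.005,0,0],[0,0,0],1]
    - [[0.003,0,0],[0,0,0],1]
    - [[0.003,0,0],[0,0,0],1]
    - [[0.003,0,0],[0,0,0],1]

```text
t: 4.5
ee_pos: [468.9, 168.9, 20.6]
orientation: [3.137, 0.166, -0.001]
ft_force: [-1.3, 0.1, 2.0]
width: 0.4
```

```bash
cat > st.py <<'E'
from h import *
import sys
o=readout.get_obs()
q=np.array([653,187,.106]); ks=np.array([[np.cos(q[2]),np.sin(q[2])],[-np.sin(q[2]),np.cos(q[2])]])
Ro=R.from_rotvec(o['orientation']).as_matrix(); print('yaw',np.arctan2(Ro[1,0],Ro[0,0]),Ro[:,2].round(4))
print(o['t'],(ks@(o['ee_pos'][:2]-q[:2])).round(1),o['ee_pos'].round(1),o['ft_force'].round(1))
if len(sys.argv)>1:
    im=imaging.get_image('wrist')[:,:,::-1]
    cv2.imwrite(f'pics/{sys.argv[1]}.png',cv2.resize(im,None,fx=1.5625,fy=1.5625,interpolation=cv2.INTER_CUBIC))
E
python3 st.py w4
```

```text
yaw 0.10573987203817534 [-8.e-04 -2.e-04 -1.e+00]
4.5 [-185.     1.5] [468.9 168.9  20.6] [-1.3  0.1  2. ]
```

View pics/w4.png

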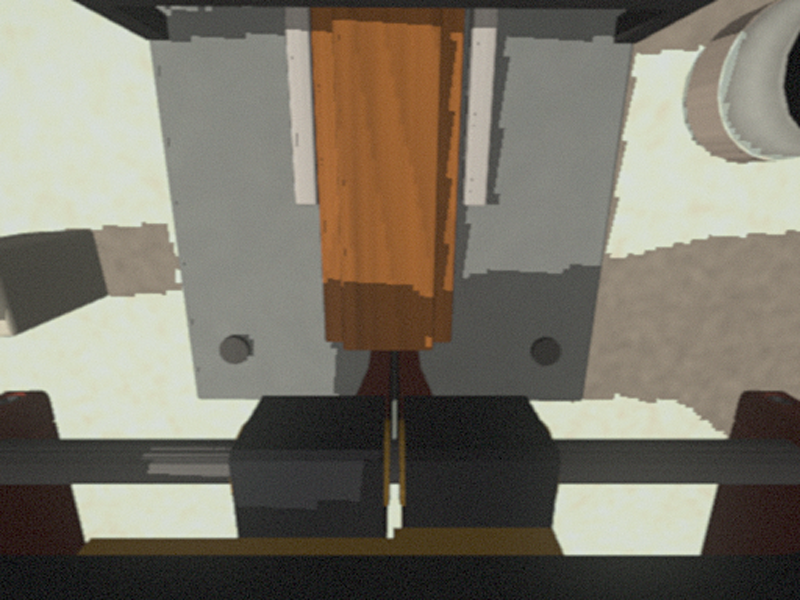

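Request:
carry_out:
  rows:
    - [[0.003,0,0],[0,0,0],1]
    - [[0.003,0,0],[0,0,0],1]
    - [[0.003,0,0],[0,0,0],1]
    - [[0.003,0,0],[0,0,0],1]
    - [[0.003,0,0],[0,0,0],1]
    - [[0.003,0,0],[0,0,0],1]
    - [[0.003,0,0],[0,0,0],1]
    - [[0.003,0,0],[0,0,0],1]
    - [[0,0,0],[0,0,0],1]

```text
t: 5.3
ee_pos: [493.7, 171.7, 20.8]
orientation: [-3.137, -0.166, -0.002]
ft_force: [0.5, -0.6, -0.3]
width: -0.0
```

```bash
python3 st.py w5
```

```text
yaw 0.10571095169617345 [ 1.e-03  3.e-04 -1.e+00]
5.3 [-160.     1.7] [493.7 171.7  20.8] [ 0.5 -0.6 -0.3]
```

View pics/w5.png

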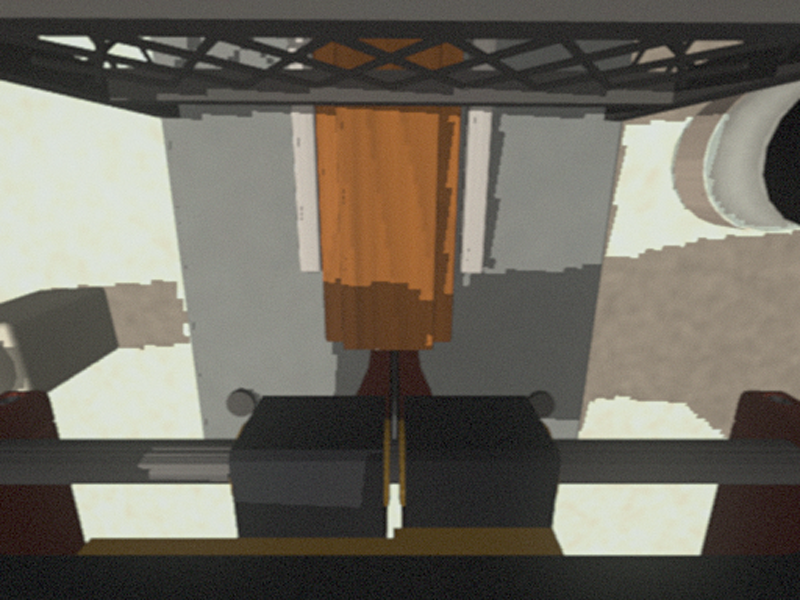

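```bash
cat >> st.py <<'E'
    c=wrist(o)
    for a in sys.argv[2:]:
        u,v,z=map(float,a.split(',')); p=cast(c,(u/1.5625,v/1.5625),z); print(a,(ks@(p[:2]-q[:2])).round(1))
E
python3 st.py w5b 375,350,34 420,350,34 337,342,25 310,270,25 472,271,25
```

```text
yaw 0.10572696957152238 [ 7.e-04  2.e-04 -1.e+00]
5.35 [-160.4    1.6] [493.4 171.7  20.8] [-0.2  0.5 -0.3]
375,350,34 [-148.2    7.6]
420,350,34 [-148.2   -9.2]
337,342,25 [-148.6   22.9]
310,270,25 [-119.6   32. ]
472,271,25 [-120.1  -28.8]
```

Request:
carry_out:
  rows:
    - [[0.002,0,0],[0,0,0],1]
    - [[0.002,0,0],[0,0,0],1]
    - [[0.002,0,0],[0,0,0],1]
    - [[0.002,0,0],[0,0,0],1]
    - [[0.002,0,0],[0,0,0],1]
    - [[0.002,0,0],[0,0,0],1]
    - [[0.002,0,0],[0,0,0],1]
    - [[0.001,0,0],[0,0,0],1]
    - [[0,0,0],[0,0,0],1]

```text
t: 6.15
ee_pos: [508.1, 173.2, 20.7]
orientation: [-3.137, -0.166, -0.001]
ft_force: [-0.4, 0.4, -0.1]
width: 0.4
```

```bash
python3 st.py
```

```text
yaw 0.10574681302005119 [ 4.e-04  1.e-04 -1.e+00]
6.15 [-145.6    1.6] [508.1 173.2  20.7] [-0.4  0.4 -0.1]
```

Request:
carry_out:
  rows:
    - [[0.001,0,0],[0,0,0],1]
    - [[0.001,0,0],[0,0,0],1]
    - [[0.001,0,0],[0,0,0],1]
    - [[0.0005,0,0],[0,0,0],1]
    - [[0,0,0],[0,0,0],1]

```text
t: 6.57
ee_pos: [511.5, 173.6, 20.7]
orientation: [-3.137, -0.166, -0.001]
ft_force: [0.1, -1.0, 0.1]
width: 0.5
```

```bash
python3 st.py
```

```text
yaw 0.10581250458661488 [ 5.e-04  2.e-04 -1.e+00]
6.5667 [-142.1    1.7] [511.5 173.6  20.7] [ 0.1 -1.   0.1]
```

No stop contact felt yet; keep easing forward.

Request:
carry_out:
  rows:
    - [[0.001,0,0],[0,0,0],1]
    - [[0.001,0,0],[0,0,0],1]
    - [[0,0,0],[0,0,0],1]

```text
t: 6.82
ee_pos: [511.9, 173.5, 20.5]
orientation: [3.137, 0.166, -0.004]
ft_force: [-4.5, -0.8, 3.7]
width: 0.5
```

```bash
python3 st.py w6 375,350,34 420,350,34
```

```text
yaw 0.10565717594124958 [-2.7e-03 -6.0e-04 -1.0e+00]
6.8167 [-141.7    1.5] [511.9 173.5  20.5] [-4.5 -0.8  3.7]
375,350,34 [-129.4    7.4]
420,350,34 [-129.4   -9.3]
```

View pics/w6.png

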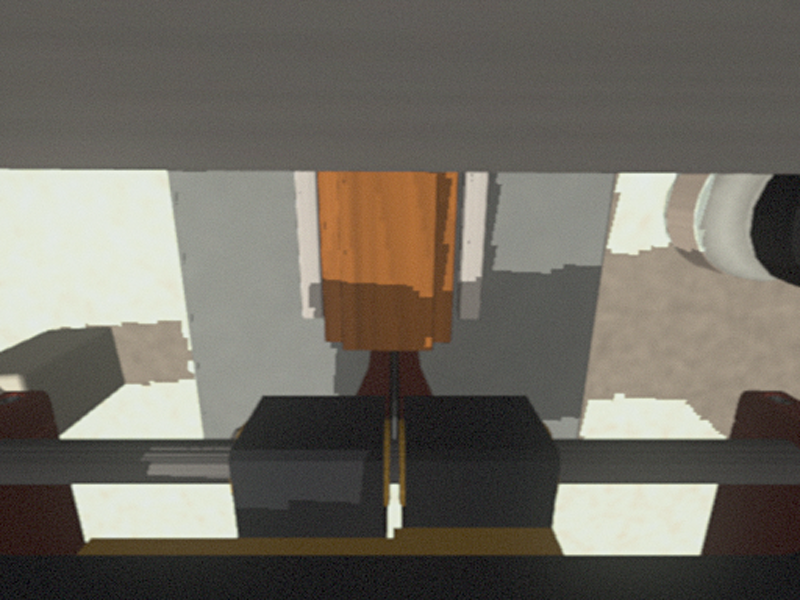

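Request:
carry_out:
  rows:
    - [[0.001,0,0],[0,0,0],1]
    - [[0.001,0,0],[0,0,0],1]
    - [[0,0,0],[0,0,0],1]
    - [[0,0,0],[0,0,0],1]

```text
t: 7.2
ee_pos: [512.0, 173.4, 20.3]
orientation: [3.136, 0.166, -0.01]
ft_force: [-9.8, 0.3, 7.7]
width: 0.2
```

```bash
python3 st.py
```

```text
yaw 0.1056126913735256 [-0.0062 -0.0014 -1.    ]
7.2 [-141.7    1.4] [512.  173.4  20.3] [-9.8  0.3  7.7]
```

Request:
carry_out:
  rows:
    - [[-0.004,0,0],[0,0,0],1]
    - [[-0.008,0,0],[0,0,0],1]
    - [[-0.015,0,0],[0,0,0],1]
    - [[0,0,-0.02],[0,0,0],1]
    - [[0,0,-0.035],[0,0,0],1]
    - [[0,0,-0.035],[0,0,0],1]
    - [[0,0,-0.035],[0,0,0],1]
    - [[0,0,-0.035],[0,0,0],1]
    - [[0,0,-0.035],[0,0,0],1]
    - [[0.03,0,-0.01],[0,0,0],1]
    - [[0.03,0,0],[0,0,0],1]
    - [[0,0,0],[0,0,0],1]

```text
t: 8.2
ee_pos: [553.5, 178.3, 228.0]
orientation: [-3.136, -0.165, -0.014]
ft_force: [0.1, 0.0, -0.1]
width: 0.4
```

Request:
carry_out:
  rows:
    - [[0.02,0,0],[0,0,0],1]
    - [[0,0,0],[0,0,0],1]
    - [[0,0,0],[0,0,0],1]

```text
t: 8.45
ee_pos: [567.6, 179.4, 225.0]
orientation: [3.137, 0.166, -0.001]
ft_force: [-1.2, -0.8, 0.7]
width: 0.3
```

```bash
python3 st.py w7
```

```text
yaw 0.10552109663363851 [-5.e-04 -2.e-04 -1.e+00]
8.45 [-85.8   1.5] [567.6 179.4 225. ] [-1.2 -0.8  0.7]
```

View pics/w7.png

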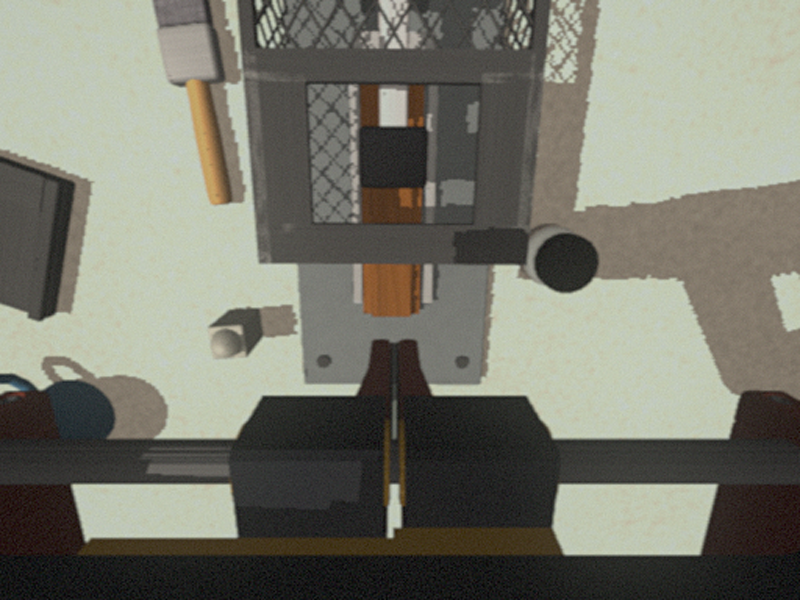

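```bash
python3 st.py w7b 305,82,120 481,83,120 311,223,112 476,223,112 258,264,120 529,264,120 393,157,100 358,127,100 427,187,100 373,316,34 418,316,34
```

```text
yaw 0.10569450218311258 [-1.3e-03 -4.0e-04 -1.0e+00]
8.5 [-86.5   1.5] [566.9 179.3 225. ] [-0.1  0.1 -0.2]
305,82,120 [38.4 50.4]
481,83,120 [ 37.9 -49.1]
311,223,112 [-41.5  52.8]
476,223,112 [-41.6 -52. ]
258,264,120 [-66.3  86.2]
529,264,120 [-66.4 -85.3]
393,157,100 [-1.3  0.7]
358,127,100 [16.6 22.5]
427,187,100 [-19.8 -21.3]
373,316,34 [-130.3   18.2]
418,316,34 [-130.3  -20.8]
```

Request:
carry_out:
  rows:
    - [[0.028,0.001,0],[0,0,0],1]
    - [[0.028,0,0],[0,0,0],1]
    - [[0.028,0,0],[0,0,0],1]
    - [[0.001,0,0],[0,0,0],1]
    - [[0,0,0],[0,0,0],1]
    - [[0,0,0.02],[0,0,0],1]
    - [[0,0,0.025],[0,0,0],1]
    - [[0,0,0.025],[0,0,0],1]
    - [[0,0,0.015],[0,0,0],1]
    - [[0,0,0],[0,0,0],1]
    - [[0,0,0],[0,0,0],1]

```text
t: 9.47
ee_pos: [650.6, 187.4, 140.2]
orientation: [3.137, 0.167, -0.004]
ft_force: [-0.6, 0.7, 1.0]
width: 0.1
```

```bash
python3 st.py; python3 - <<'E'
import cv2
from workcell import imaging
im=imaging.get_image('scene')[:,:,::-1]
cv2.imwrite('pics/s1.png',cv2.resize(im[110:270,220:420],None,fx=3.7,fy=3.7,interpolation=cv2.INTER_CUBIC))
E
```

```text
yaw 0.1060846512318519 [-2.6e-03 -6.0e-04 -1.0e+00]
9.4667 [-2.3  0.6] [650.6 187.4 140.2] [-0.6  0.7  1. ]
```

View pics/s1.png

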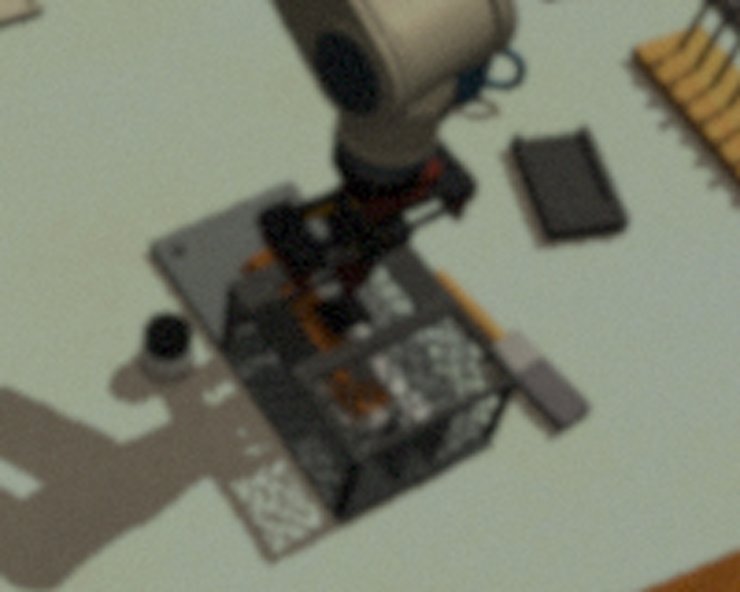

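Request:
carry_out:
  rows:
    - [[0.001,0,0.01],[0,0,0],1]
    - [[0,0,0.01],[0,0,0],1]
    - [[0,0,0.008],[0,0,0],1]
    - [[0,0,0.005],[0,0,0],1]
    - [[0,0,0.004],[0,0,0],1]
    - [[0,0,0.004],[0,0,0],1]
    - [[0,0,0.004],[0,0,0],1]
    - [[0,0,0],[0,0,0],1]

```text
t: 10.18
ee_pos: [653.0, 187.5, 95.4]
orientation: [3.137, 0.166, -0.002]
ft_force: [-3.3, -1.5, 6.0]
width: 0.5
```

```bash
python3 st.py
```

```text
yaw 0.10576538630956088 [-1.3e-03 -3.0e-04 -1.0e+00]
10.1833 [0.1 0.5] [653.  187.5  95.4] [-3.3 -1.5  6. ]
```

Request:
carry_out:
  rows:
    - [[0,0,0.003],[0,0,0],1]
    - [[0,0,0.003],[0,0,0],1]
    - [[0,0,0.003],[0,0,0],1]
    - [[0,0,0.003],[0,0,0],1]
    - [[0,0,0.003],[0,0,0],1]
    - [[0,0,0.002],[0,0,0],1]
    - [[0,0,0.002],[0,0,0],1]
    - [[0,0,0],[0,0,0],1]

```text
t: 10.85
ee_pos: [653.6, 187.6, 77.9]
orientation: [-3.137, -0.166, -0.0]
ft_force: [-4.9, -1.3, 9.5]
width: 0.5
```

```bash
python3 st.py
```

```text
yaw 0.10579154283501377 [ 3.e-04  0.e+00 -1.e+00]
10.85 [0.7 0.6] [653.6 187.6  77.9] [-4.9 -1.3  9.5]
```

Request:
carry_out:
  rows:
    - [[0,0,0.001],[0,0,0],1]
    - [[0,0,0.001],[0,0,0],1]
    - [[0,0,0.001],[0,0,0],1]
    - [[0,0,0],[0,0,0],1]

```text
t: 11.18
ee_pos: [653.8, 187.7, 77.3]
orientation: [-3.137, -0.166, -0.001]
ft_force: [-10.6, -2.2, 26.3]
width: 0.4
```

```bash
python3 st.py
```

```text
yaw 0.10588119985928285 [ 8.e-04  1.e-04 -1.e+00]
11.1833 [0.9 0.6] [653.8 187.7  77.3] [-10.6  -2.2  26.3]
```

Request:
carry_out:
  rows:
    - [[0,0,0],[0,0,0],1]
    - [[0,0,0],[0,0,0],1]
    - [[0,0,0],[0,0,0],1]
    - [[0,0,0],[0,0,0],1]
    - [[0,0,0],[0,0,0],1]
    - [[0,0,0],[0,0,0],1]
    - [[0,0,0],[0,0,0],1]
    - [[0,0,0],[0,0,0],1]
    - [[0,0,0],[0,0,0],1]
    - [[0,0,0],[0,0,0],1]
    - [[0,0,0],[0,0,0],1]
    - [[0,0,0],[0,0,0],1]

```text
t: 12.18
ee_pos: [653.8, 187.7, 77.3]
orientation: [-3.137, -0.166, -0.001]
ft_force: [-10.4, -3.0, 27.0]
width: 0.3
```

Request:
carry_out:
  rows:
    - [[0,0,0],[0,0,0],1]
    - [[0,0,0],[0,0,0],1]
    - [[0,0,0],[0,0,0],1]
    - [[0,0,0],[0,0,0],1]

```text
t: 12.52
ee_pos: [653.8, 187.6, 77.3]
orientation: [-3.137, -0.166, -0.002]
ft_force: [-10.3, -3.7, 26.4]
width: 0.5
```

```bash
python3 st.py w8
```

```text
yaw 0.10584700929830451 [ 1.e-03  2.e-04 -1.e+00]
12.5167 [0.9 0.6] [653.8 187.6  77.3] [-10.3  -3.7  26.4]
```

View pics/w8.png

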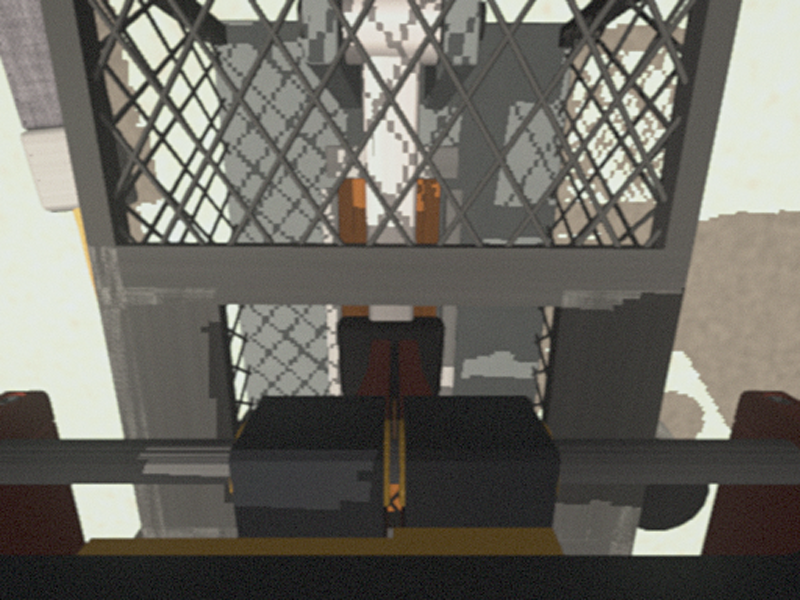

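Request:
carry_out:
  rows:
    - [[0,0,-0.003],[0,0,0],1]
    - [[0,0,-0.004],[0,0,0],1]
    - [[0,0,-0.005],[0,0,0],1]
    - [[0,0,-0.005],[0,0,0],1]
    - [[0,0,-0.005],[0,0,0],1]
    - [[0,0,-0.005],[0,0,0],1]
    - [[0,0,-0.01],[0,0,0],1]
    - [[0,0,-0.02],[0,0,0],1]
    - [[0,0,-0.03],[0,0,0],1]
    - [[0,0,-0.03],[0,0,0],1]
    - [[0,0,-0.03],[0,0,0],1]
    - [[0,0,0],[0,0,0],1]

```text
t: 13.57
ee_pos: [657.1, 188.6, 228.0]
orientation: [-3.135, -0.166, -0.017]
ft_force: [-0.4, 0.1, 1.0]
width: 0.4
```

Request:
carry_out:
  rows:
    - [[-0.025,0,0],[0,0,0],1]
    - [[-0.03,0,0],[0,0,0],1]
    - [[-0.03,0,0],[0,0,0],1]
    - [[0,0,0],[0,0,0],1]
    - [[0,0,0],[0,0,0],1]
    - [[0,0,0],[0,0,0],1]

```text
t: 14.07
ee_pos: [570.0, 178.9, 221.2]
orientation: [-3.137, -0.166, -0.003]
ft_force: [0.8, 0.4, -0.4]
width: 0.5
```

```bash
python3 st.py w9; python3 - <<'E'
import cv2
from workcell import imaging
for n in ['top']:
    im=imaging.get_image(n)[:,:,::-1]; cv2.imwrite('pics/top9.png',im)
E
```

```text
yaw 0.10585563511179759 [ 1.7e-03  5.0e-04 -1.0e+00]
14.0667 [-83.4   0.7] [570.  178.9 221.2] [ 0.8  0.4 -0.4]
```

View pics/w9.png

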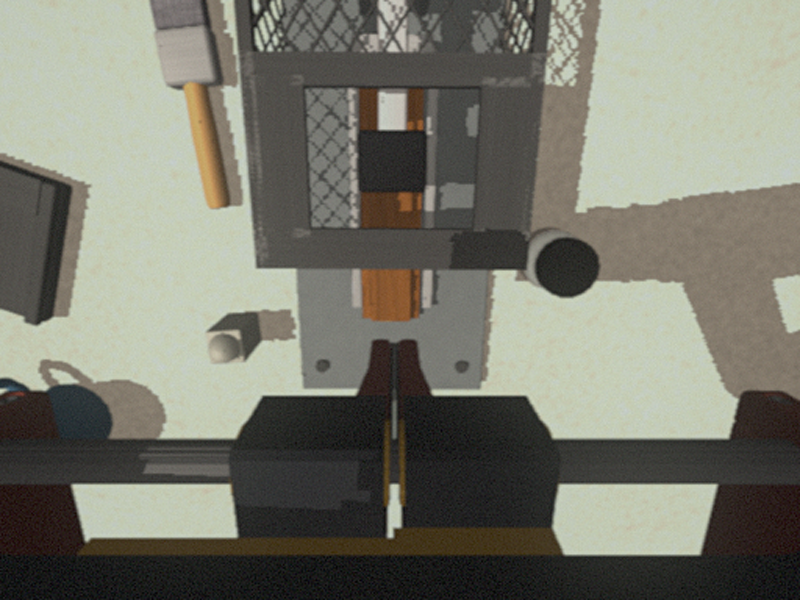

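View pics/top9.png

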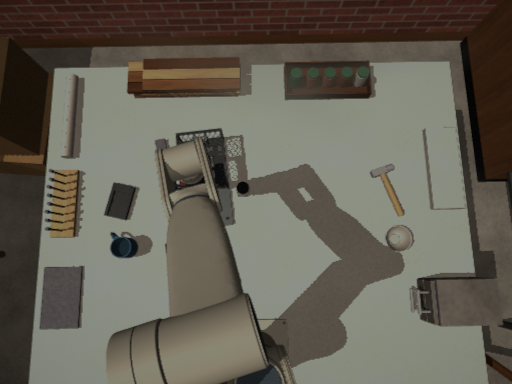

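```bash
python3 st.py w9b 371,320,34 417,320,34 257,268,120 527,268,120 392,161,100 358,131,100 425,192,100
```

```text
yaw 0.10566964464763672 [ 1.3e-03  3.0e-04 -1.0e+00]
14.1667 [-83.1   0.7] [570.3 178.9 220.9] [ 0.4 -0.1  0.4]
371,320,34 [-128.6   19.1]
417,320,34 [-128.6  -20.5]
257,268,120 [-64.3  85. ]
527,268,120 [-64.5 -83.8]
392,161,100 [-0.1  0.6]
358,131,100 [17.6 21.5]
425,192,100 [-19.  -20.5]
```

Request:
carry_out:
  rows:
    - [[0,0,0],[0,0,0],1]
    - [[0,0,0],[0,0,0],1]
    - [[0,0,0],[0,0,0],1]

```text
t: 14.47
ee_pos: [569.3, 178.6, 220.5]
orientation: [3.137, 0.166, -0.0]
ft_force: [-0.2, -1.0, 0.5]
width: 0.4
```

```bash
python3 -c "
from workcell import close_job; print(close_job())"
```

```text
the job is handed in; nothing more can be done
None
```

I pushed the rail home with closed fingers, pressed the lever down through the window and held it, then let it back up. I handed the job in at about 14.5 s. The hand-in gave no verdict, so this rests on my own readings.

- **Rail:** it slid about 52 mm until it met the stop, with the force rising to about 10 N and no further movement. In the last picture its tail is 64 mm out of the guard front, against 65 mm expected when home.
- **Lever:** the finger tip stopped moving at 77.3 mm height with about 26 N on it, so the lever was against its limit. I held it there for about 1.3 s. After release, the picture shows the paddle back at its rest size and position.
- **Surroundings:** I saw no sign of touching the guard, and the contact force is near zero at the end. In the pictures the other objects look unmoved. I judged that by eye and did not measure it, and the arm partly hides the seal and hammer in the last top view.
- **Small disagreement:** positions measured from different views differed by about 1–2 mm. None of the other checks failed.

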